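# Load the battery pod into the payload skid

## Robot

A 6-joint arm with a two-finger parallel gripper is mounted at the origin on the work surface. World frame = base frame: x ahead of the robot, y to its left, z up, the work surface at z = 0. Lengths are in m, angles in rad, forces in N, time in s.
With the tool pointing down it reaches from about 0.35 to 0.975 m from the base axis. Payload 4.9 kg.
Tool frame: the origin (TCP) lies midway between the tips of the shut fingers; the grasp point (between the pads) lies 19 mm behind it; z points along the fingers, y is the direction in which the jaws open and shut (so a half turn about z gives the same grasp; the last joint's range is limited). The gripper opens to 85 mm and grips with 20 to 120 N. Pads are 22 mm wide; open, the fingers measure 114 mm over their backs; the gripper's body (76 mm by 85 mm) begins 54 mm behind the grasp point. The pads swing forward as they close: fully open they stand 13 mm farther back than shut.
Start: joints at [1.109, 0.053, 1.613, -0, 1.476, -0.119], TCP at [0.21, 0.589, 0.231] pointing down, gripper open.
Joint ranges: [-3.01, 3.01], [-1.01, 2.22], [0.06, 2.58], [-1.02, 4.17], [0.09, 2.62], [-3.14, 3.14]. Speed limits (rad/s): [2.57, 2.57, 3.14, 3.14, 3.14, 3.14].

## Interface

Orientations are given as a unit quaternion [w, x, y, z].
In Python, from plant import state, grab_frame, camera_params, job_done, boxes_of gives the robot as it stands.
- The arm moves only by the tool step_arm, never from a script. Its argument "steps" is a list of rows, each a list of 4 numbers: the shift along the tool's x, y, z in mm, then the turn about the tool's z in degrees. A call has 1 to 8 rows; each row shifts and turns the pose as measured when the row begins, along the tool's axes as they then stand; what a row does not reach is not made up. A row lasts 1/10 s, in which the tool goes at most 50 mm and 8.59 degrees, less where a joint would pass 70% of its speed; a pose out of reach is approached as far as the arm can. A call is refused whole if a number of a shift passes 50 or a number of a turn 8.59, either way. A call with a gripper value outside its range is refused whole. "claw" is the opening in per cent of the stroke, from 0 (shut) to 100 (fully open), set as the call begins (left out, the last holds). The fingers move at their own pace and stop on an object; the grip force is fixed at half the most. Time passes only in rows, so rows that do not move let the fingers close. It gives the time, the measured TCP pose, the force and the opening at its end, in the units of the state.
- state(): the state, without advancing time (a new reading comes with each control period).
- grab_frame(name): name is "scene" or "top"; returns (picture, depth): 480x640x3 uint8, red, green, blue; 480x640 float32, m along the optical axis (not along the pixel's ray), 0 where there is no reading.
- camera_params(name): a dict with "mtx" (3x3 intrinsics, pixels), "extrinsics" (4x4, takes a point from camera to world coordinates). Camera axes: x right, y down, z forward; pixel columns grow to the right and rows downward; lengths in m; the calibration is good to about 2 mm. A picture is of the moment at which its call begins. camera_params takes no time and is no camera call.
- job_done(): hands the job in, once; it reports no verdict.
Trained networks look in the newest picture that a camera, given by its name, has taken for a name from the list of things; names that differ only in an ending like _2 or _b are one class to them, and where a whole thing is asked for, a point or a joint stands for the part that bears it (a point fixed in the world has none). Each returns a list of dicts, best first, with "p" (0 to 1); they miss things now and then, are a little off and sometimes report something else, mostly with a low value. They report only what shows in the picture. A call takes as long as a camera call. They do not tell look-alikes from the thing itself.
- boxes_of(camera, label): "box" ([left, top, width, height] in pixels, round what is visible of it).
The state is a dict: "time": time; "joint_pos": joint angles; "joint_vel": joint speeds; "joint_efforts": joint torques, N m; "tool_pos": TCP position; "tool_rot": TCP orientation; "contact_force": force on the tool from outside, world axes, zero at the start; "ft_torque": the same for the moment, N m; "gripper_width": opening from 0.0 (shut) to 1.0 (fully open).
Only numpy, scipy, OpenCV 4.12 (cv2) and the standard library are available. Lean on these libraries where they do the work, as an engineer would, in place of code of your own. Each camera call takes 0.05 s, during which the arm holds its last target. There are 200 camera calls.

## Task

Load the battery pod into the payload skid: set its sled on the porch of the skid's channel, slide it in under the front cross rail and the channel's lips until it is fully home against the end stop, then press the flip-down keeper behind it until it snaps shut and stays down. Let go of everything, and leave the other things on the bench where they are.

Things in the scene. Friction and masses are not known exactly. Their poses are not given: they have to be found in the camera images.
- pod: Battery pod, 0.35-0.7 kg, loose: bare aluminium cylinder, 50 mm dia, along x, axis 34 mm up, between two white end plates (50 mm wide in y, up to 62 mm, outer faces flush with the sled's ends), on a white sled plate 130 (x) x 92 (y) x 6 mm whose edges stick out as flanges. 3 mm gap from cylinder to plate; grip it mid-length. Origin: centre of underside, z up. May go in either way round.
- skid: Low aluminium frame, 360 mm wide, fixed. Origin at bench height below the front face of its upper front cross rail, mid-width; x leads along the channel into the skid, y left, z up. Channel: white deck 150 mm wide, top z 26 mm, from x -150 (open porch before the rail) to a white end stop at x 138. Thruster (right) and housing (left) stand beside it from x 60 mm on, up to z 135.
- rail (a point): Middle of the lower front edge of the upper front cross rail: skid frame (0, 0, 140 mm). The rail is 20 mm square, from z 140 to 160 and x 0 to 20, reaching y +-160 to the corner posts. An upright hand strikes it before the pod is home: lean the hand back towards the robot about 40 degrees from vertical, the fingers pointing forward and down under the rail. Axes as the skid's.
- mouth (a point): Deck point where the channel's lips begin: skid frame (12, 0, 26 mm). From here to the end stop aluminium lips cover |y| 40 to 62 mm, underside 9 mm above the deck; the sled's 6 mm flanges must slide in beneath them from the porch, not from above. Side guides 9 mm high stand 96 mm apart from x -20 on, and flare out towards the robot to about 122 mm apart at x -135. Axes as the skid's.
- home (a point): Where the pod's origin lies when it is fully home, sled end against the end stop: skid frame (73, 0, 26 mm), axes as the skid's. The end plate that faces the robot is then at skid x 8 mm, its face from 32 to 88 mm above the bench.
- keeper (a joint): Angle (rad) of the keeper, a black flip-down arm 48 mm long, 20 mm wide, 7 mm thick, left of the mouth. 0: shut, level across the mouth behind the pod; grows as it lifts. An over-centre spring holds it open above 0.48 rad (rests at 0.95, clear of the pod) and pulls it shut below. Its end needs some 5 N along its arc, in and down; pressed straight down it may bind. It shuts only if the pod is home.
- keeper_hinge (a point): On the keeper's hinge axis, which runs along the skid's x: skid frame (-6, 62, 45 mm), axes as the skid's. The shut arm reaches from here to the right (-y) and covers skid x -16 to 4 mm. Its black bracket: x -24 to 12, y 57 to 75, up to z 53 mm.
- keeper_tip (a point): Middle of the free end of the keeper's arm, 48 mm from the hinge axis, half way through its thickness; moves with the arm (when open, about 28 mm to the right of the hinge and 39 mm above it).
- housing_tube: Bystander, loose: a clear tube housing standing on end, aluminium flanges 72 mm in diameter top and bottom, 122 mm tall. Origin: centre of its foot.
- pliers: Bystander, loose: crimping pliers with green handles lying flat, about 180 by 80 mm, 16 mm high. Origin: at the pivot, at bench height; x towards the jaws.
- offcut: Bystander, loose: a bare 20 by 20 mm aluminium extrusion, 160 mm long, lying along its x. Origin: centre of its underside.
- screwdriver: Bystander, loose: a yellow-handled screwdriver 190 mm long lying along its x.
- manifold: Bystander, loose: a pneumatic valve manifold, 90 by 120 mm, 65 mm high. Origin: under its centre.
- thruster: Bystander, loose: a black ducted thruster on a white plate of 100 by 90 mm, 107 mm high. Origin: centre of the plate's underside.
Mind the look-alikes: they are no part of the job. What is shaped like the pod but green is not meant.

How it is judged:
By the outcome, as a careful person would: the job done as asked, in the order asked, and still so for the second after the job is handed in, with the robot touching nothing.
It also fails if it takes over 72 s, if anything falls off the work surface, if the arm or the gripper's body presses on something with over 40 N, if the wrist force passes 120 N, or if a joint passes its speed limit or range.

## Working session

There is one attempt and no reset: what is moved stays moved. The work goes in short steps, Python scripts to look and compute and a tool call to move; the robot and the scene stay as the last step left them, time stands still between calls to the robot, and variables do not carry over. Pictures are saved under pics/ and viewed, about 8 in all and at most 12, crops included, and the job is handed in when it is done.

Besides the shell and the picture viewer there is one more tool, called after "Call:" by a JSON object that holds its "method" and its "body", one argument or row to a line. step_arm: Moves the arm, as the interface text tells. Its arguments: {"type":"object","properties":{"steps":{"type":"array"},"claw":{"type":"number"}},"required":["steps"]}

```bash
mkdir -p pics; ls; python3 - <<'E'
from plant import *
import cv2,numpy as np
print(state())
for c in ("scene","top"):
    im,d=grab_frame(c); np.savez(f"{c}0.npz",im=im,d=d)
    cv2.imwrite(f"pics/{c}0.png",im[:,:,::-1])
    p=camera_params(c); print(c,np.round(p["mtx"],1).tolist(),np.round(p["extrinsics"],3).tolist())
    for l in ("pod","skid","keeper","rail"):
        print(l,[(np.round(b["box"]).tolist(),round(b["p"],2)) for b in boxes_of(c,l)][:4])
E
```

```text
pics
{'time': 0.0, 'joint_pos': array([ 1.10902544e+00,  5.33851820e-02,  1.61429273e+00,  4.02244976e-06,
        1.47598642e+00, -1.19004569e-01]), 'joint_vel': array([ 0.00055807, -0.00112811,  0.00144647, -0.00082204,  0.00025375,
       -0.00198332]), 'joint_efforts': array([ 5.50229543e-04, -3.93697286e+01, -3.70171773e+01, -2.33061082e-04,
        7.05918777e-03,  3.35082788e-06]), 'tool_pos': array([0.20978217, 0.58808443, 0.23004621]), 'tool_rot': array([-2.98504250e-04,  1.70545504e-01,  9.85349257e-01, -9.91900836e-04]), 'contact_force': array([-0.22703129, -0.17757704, -1.07185473]), 'ft_torque': array([-0.00806052,  0.01471617,  0.00130854]), 'gripper_width': 1.0014308699564818}
scene [[453.7, 0.0, 324.4], [0.0, 453.7, 238.0], [0.0, 0.0, 1.0]] [[0.861, 0.432, -0.267, 0.821], [0.508, -0.735, 0.448, -0.429], [-0.002, -0.522, -0.853, 1.028], [0.0, 0.0, 0.0, 1.0]]
pod [([173.0, 256.0, 68.0, 53.0], 0.95), ([159.0, 330.0, 73.0, 61.0], 0.82), ([278.0, 210.0, 196.0, 200.0], 0.6)]
skid [([280.0, 208.0, 195.0, 203.0], 0.82)]
keeper []
rail [([278.0, 206.0, 196.0, 198.0], 0.66)]
top [[504.8, 0.0, 319.4], [0.0, 504.8, 243.2], [0.0, 0.0, 1.0]] [[-0.008, -0.985, 0.174, 0.276], [-1.0, 0.008, 0.004, 0.03], [-0.005, -0.174, -0.985, 1.55], [0.0, 0.0, 0.0, 1.0]]
pod [([367.0, 295.0, 30.0, 49.0], 0.7), ([418.0, 262.0, 37.0, 47.0], 0.64), ([146.0, 265.0, 41.0, 45.0], 0.26)]
skid [([271.0, 132.0, 129.0, 138.0], 0.7)]
keeper [([271.0, 131.0, 128.0, 139.0], 0.63)]
rail [([270.0, 132.0, 130.0, 136.0], 0.95)]
```

View pics/scene0.png

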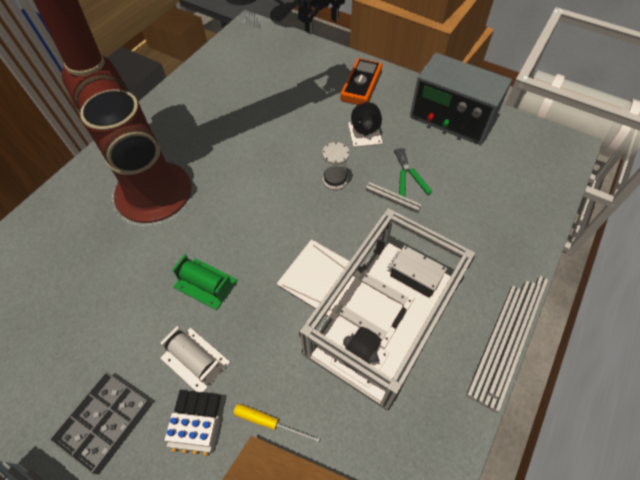

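View pics/top0.png

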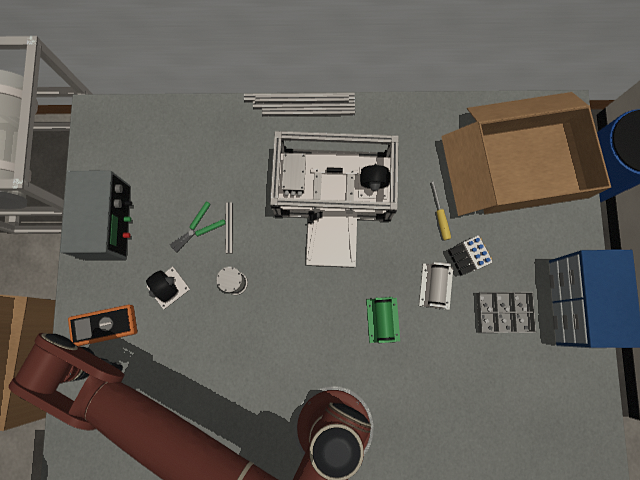

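The scene view shows a green look-alike at (204,280) and a white and aluminium pod at (193,358). In the top view these are at (382,320) and (436,285). The white one with the bare cylinder fits the description. Next I measure it and the skid, with an enlarged crop to confirm.

```bash
cat > h.py <<'E'
import numpy as np,cv2
from plant import *
def cloud(c,d):
    p=camera_params(c);K=p["mtx"];T=p["extrinsics"]
    v,u=np.mgrid[0:480,0:640]
    P=np.stack([(u-K[0,2])/K[0,0]*d,(v-K[1,2])/K[1,1]*d,d],-1)
    W=P@T[:3,:3].T+T[:3,3]; W[d<=0]=np.nan
    return W
def proj(c,X):
    p=camera_params(c);K=p["mtx"];T=np.linalg.inv(p["extrinsics"])
    Y=np.atleast_2d(X)@T[:3,:3].T+T[:3,3]; return (Y[:,:2]/Y[:,2:])*[K[0,0],K[1,1]]+K[:2,2]
E
python3 - <<'E'
from h import *
W={};I={}
for c in("scene","top"):
    z=np.load(c+"0.npz");W[c]=cloud(c,z["d"]);I[c]=z["im"]
def rect(P):
    r=cv2.minAreaRect((P[:,:2]*1000).astype(np.float32)); return np.round(r[0],1),np.round(r[1],1),round(r[2],1),len(P)
w=W["top"]; print("bench",np.nanmedian(w[330:360,240:290,2]),np.nanmedian(W["scene"][200:240,200:240,2]))
for c,(x,y,ww,h) in (("top",(414,258,44,54)),("scene",(155,324,80,70))):
    P=W[c][y:y+h,x:x+ww].reshape(-1,3);P=P[P[:,2]>.004]
    print("pod",c,rect(P)); print(" sled",rect(P[P[:,2]<.012]));print(" high",rect(P[P[:,2]>.035]),P[:,2].max())
    H=P[P[:,2]>.045]; print("  top", np.median(H,0),np.percentile(H[:,2],[5,50,95,]))
for c,(x,y,ww,h) in (("top",(262,122,150,155)),("scene",(270,200,210,215))):
    P=W[c][y:y+h,x:x+ww].reshape(-1,3)
    S=P[(P[:,2]>.150)&(P[:,2]<.17)];print("skidtop",c,rect(S))
    print(np.round(cv2.boxPoints(cv2.minAreaRect((S[:,:2]*1000).astype(np.float32)))).tolist(),np.median(S[:,2]))
    R=P[(P[:,2]>.018)&(P[:,2]<.032)]
    print("porch",rect(R),np.median(R[:,2]))
a=cv2.resize(I["scene"][310:410,140:270],None,fx=3,fy=3,interpolation=cv2.INTER_CUBIC)
b=cv2.resize(I["top"][195:275,290:370],(375,375),interpolation=cv2.INTER_CUBIC)
cv=np.zeros((375,770,3),np.uint8);cv[:300,:390]=a;cv[:,395:]=b
cv2.imwrite("pics/crop1.png",cv[:,:,::-1])
E
```

```text
bench -0.0007270441356193036 -0.00020460730491933532
pod top (array([ 417.7, -318.5]), array([132.4, 165.2]), 87.7, 1315)
 sled (array([ 417.7, -318.5]), array([132.4, 165.2]), 87.7, 453)
 high (array([ 421.1, -332.7]), array([ 76.4, 154.9]), 81.9, 787) 0.06942248616519109
  top [ 0.41451792 -0.31736767  0.05588442] [0.04751222 0.05588442 0.06333465]
pod scene (array([ 407.8, -322.7]), array([186.2, 166.5]), 26.5, 2564)
 sled (array([ 404.6, -315.1]), array([185.3, 152.1]), 28.0, 918)
 high (array([ 429.7, -344.9]), array([ 96.9, 174.7]), 82.0, 1550) 0.066933990008194
  top [ 0.41968787 -0.3215615   0.05620822] [0.04714051 0.05620822 0.06177776]
skidtop top (array([735.8, -10.3]), array([361.3, 223.4]), 87.2, 2795)
[[615.0, -185.0], [838.0, -196.0], [856.0, 165.0], [633.0, 176.0]] 0.16004976975032403
porch (array([661.1,  -7.5]), array([356. , 370.9]), 87.0, 5445) 0.025934912899709506
skidtop scene (array([735.7,  -9.1]), array([364.1, 222.6]), 87.4, 5099)
[[616.0, -186.0], [839.0, -196.0], [855.0, 168.0], [633.0, 178.0]] 0.15996410426946284
porch (array([691.7,   5.2]), array([422.8, 543.6]), 43.3, 9268) 0.025978045207360467
```

View pics/crop1.png

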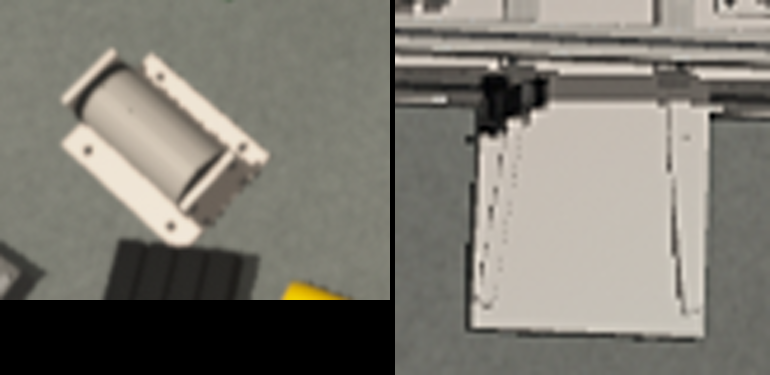

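The crop confirms it: white plates and sled with a bare cylinder at scene (193,358). The keeper is black, at the left of the mouth. The moves allow only turns about tool z, so the hand cannot be leaned. My plan is to set the pod on the porch upright, then push and press with the back or tip of one fully open finger. Open, the fingers reach ±57 mm against a body of ±38–42 mm, so this stays clear of the rail. Now I fit the poses precisely.

```bash
cat >> h.py <<'E'
from scipy.optimize import minimize, differential_evolution
from scipy.spatial.transform import Rotation as R
def podh(q):
    x,y=np.abs(q[:,0]),q[:,1]; h=np.zeros(len(q)); ay=np.abs(y)
    h[(x<.065)&(ay<.046)]=.006
    c=(x<.056)&(ay<.025); h[c]=.034+np.sqrt(np.maximum(.025**2-y[c]**2,0))
    h[(x>.059)&(x<.065)&(ay<.025)]=.062
    return h
def fitpod(Ps,g,z0=0,rad=.095,band=(.03,.03,.3)):
    P=np.concatenate(Ps);P=P[np.isfinite(P[:,0])&(np.hypot(P[:,0]-g[0],P[:,1]-g[1])<rad)]
    def f(t):
        c,s=np.cos(t[2]),np.sin(t[2]);d=P[:,:2]-t[:2]
        q=np.stack([c*d[:,0]+s*d[:,1],-s*d[:,0]+c*d[:,1]],1)
        return np.minimum(np.abs(P[:,2]-z0-podh(q)),.015).mean()
    r=differential_evolution(f,[(a-b,a+b) for a,b in zip(g,band)],seed=1,tol=1e-6,maxiter=80)
    return r.x,r.fun
def go(x,y,z,yaw):  # yaw (deg) of tool y; prints tool-frame shift mm & turn
    s=state();q=s["tool_rot"];M=R.from_quat([q[1],q[2],q[3],q[0]]).as_matrix()
    d=M.T@(np.array([x,y,z])-s["tool_pos"])*1000
    cur=np.degrees(np.arctan2(M[1,1],M[0,1])); t=-((yaw-cur+90)%180-90)
    print("t",round(s["time"],2),"pos",np.round(s["tool_pos"],4),"yaw",round(cur,2),"tilt",round(np.degrees(np.arccos(-M[2,2])),2),"w",round(s["gripper_width"],3),"F",np.round(s["contact_force"],1),"j6",round(s["joint_pos"][5],2))
    a=np.radians(-t)*1; # after turning first
    Mt=M@R.from_euler("z",t,degrees=True).as_matrix();d2=Mt.T@(np.array([x,y,z])-s["tool_pos"])*1000
    print(" turn",round(t,2),"shift(no turn yet)",np.round(d,1),"shift(after turn)",np.round(d2,1))
E
python3 - <<'E'
from h import *
W={}
for c in("scene","top"):
    z=np.load(c+"0.npz");W[c]=cloud(c,z["d"]).reshape(-1,3)
best=[]
for y0 in (-.5,0.05,.5,-1.):
    for n,S in (("both",list(W.values())),("top",[W["top"]]),("scene",[W["scene"]])):
        x,f=fitpod(S,(.412,-.31,y0),band=(.03,.03,.3)); best.append((round(f,5),n,np.round(x[:2],4),round(np.degrees(x[2]),2)))
for b in sorted(best,key=lambda b:(b[1],b[0])): print(b)
# manifold
P=np.concatenate(list(W.values()));m=P[(P[:,2]>.02)&(P[:,2]<.08)&(P[:,0]>.40)&(P[:,0]<.62)&(P[:,1]<-.37)&(P[:,1]>-.55)]
r=cv2.minAreaRect((m[:,:2]*1000).astype(np.float32));print("manifold-ish",np.round(cv2.boxPoints(r)).tolist())
# skid: front rail front edge & sides, porch edges in skid frame guess
yaw=np.radians(-2.8);o=np.array([.6245,-.0043]);c,s=np.cos(yaw),np.sin(yaw)
for n,Pw in W.items():
    d=Pw[:,:2]-o;q=np.stack([c*d[:,0]+s*d[:,1],-s*d[:,0]+c*d[:,1]],1)*1000;z=Pw[:,2]*1000
    a=(abs(z-160)<5)&(abs(q[:,0]-10)<30)
    for lo,hi in((-140,-60),(-40,40),(60,140)):
        b=q[a&(q[:,1]>lo)&(q[:,1]<hi)];print(n,"rail x at y",lo,hi,np.round(np.percentile(b[:,0],[1,50,99]),1))
    b=q[(abs(z-160)<5)&(q[:,0]>40)&(q[:,0]<190)];print(" side y",np.round([np.percentile(b[b[:,1]>0,1],[1,99]),np.percentile(b[b[:,1]<0,1],[1,99])],1))
    for lo,hi in((-145,-110),(-100,-60)):
        b=q[(abs(z-26)<5)&(q[:,0]>lo)&(q[:,0]<hi)&(abs(q[:,1])<90)];print(" porch y",lo,np.round(np.percentile(b[:,1],[.5,99.5]),1))
    b=q[(abs(z-26)<5)&(q[:,0]>-180)&(abs(q[:,1])<50)];print(" porch x min",np.round(np.percentile(b[:,0],[.2,.5]),1))
go(.41,-.31,.2,-10)
E
```

```text
(np.float64(0.00301), 'both', array([ 0.4122, -0.3187]), np.float64(-7.94))
(np.float64(0.00335), 'both', array([ 0.4117, -0.3183]), np.float64(-11.46))
(np.float64(0.00496), 'both', array([ 0.4106, -0.3184]), np.float64(11.46))
(np.float64(0.00578), 'both', array([ 0.4124, -0.3201]), np.float64(-40.12))
(np.float64(0.00258), 'scene', array([ 0.4121, -0.3183]), np.float64(-7.85))
(np.float64(0.00295), 'scene', array([ 0.4112, -0.3179]), np.float64(-11.46))
(np.float64(0.00479), 'scene', array([ 0.4103, -0.3171]), np.float64(11.46))
(np.float64(0.00565), 'scene', array([ 0.4121, -0.3204]), np.float64(-40.11))
(np.float64(0.00366), 'top', array([ 0.4126, -0.3192]), np.float64(-7.72))
(np.float64(0.0039), 'top', array([ 0.4134, -0.3206]), np.float64(-11.46))
(np.float64(0.00517), 'top', array([ 0.4137, -0.3199]), np.float64(11.46))
(np.float64(0.00597), 'top', array([ 0.4118, -0.3222]), np.float64(-40.11))
manifold-ish [[438.0, -389.0], [485.0, -495.0], [568.0, -457.0], [521.0, -351.0]]
scene rail x at y -140 -60 [ 0.8 11.6 21.1]
scene rail x at y -40 40 [ 0.5 11.5 21.1]
scene rail x at y 60 140 [ 0.6 11.7 21.1]
 side y [[ 158.5  767.1]
 [-180.5 -160.4]]
 porch y -145 [-75.   74.5]
 porch y -100 [-74.9  75.1]
 porch x min [-148.3 -147.2]
top rail x at y -140 -60 [ 0.6 10.  22. ]
top rail x at y -40 40 [ 1.1 11.4 22. ]
top rail x at y 60 140 [ 1.1 10.9 21.5]
 side y [[ 159.5  767.6]
 [-180.  -160.3]]
 porch y -145 [-74.6  72.4]
 porch y -100 [-73.5  74.2]
 porch x min [-148.2 -146.8]
t 0.5 pos [0.2101 0.5886 0.2313] yaw 70.36 tilt 0.01 w 1.002 F [-0.5 -0.   1. ] j6 -0.12
 turn 80.36 shift(no turn yet) [-490.4 -779.1   31.3] shift(after turn) [-850.2  352.9   31.3]
```

Pod fit: centre (0.412, -0.319), yaw -7.9°. The skid origin is about (0.6254, -0.0046), yaw -2.8°. I start moving.

Call:
{"method": "step_arm", "body": {
  "steps": [
    [0,0,0,-5.9],
    [0,0,0,-5.9],
    [-29,-40,0,0],
    [-29,-40,0,0],
    [-29,-40,0,0],
    [-29,-40,0,0],
    [-29,-40,0,0],
    [-29,-40,0,0]
  ],
  "claw": 100
}}

```text
time: 1.3
tool_pos: [0.3529, 0.3271, 0.2309]
tool_rot: [0.001, 0.058, 0.998, 0.001]
contact_force: [1.3, 0.1, 0.2]
gripper_width: 0.999
```

Call:
{"method": "step_arm", "body": {
  "steps": [
    [-29,-40,0,0],
    [-29,-40,0,0],
    [-29,-40,0,0],
    [-6,-49,0,0],
    [-6,-49,0,0],
    [-6,-49,0,0],
    [-6,-49,0,0],
    [-6,-49,0,0]
  ]
}}

```text
time: 2.1
tool_pos: [0.428, -0.0544, 0.2332]
tool_rot: [0.006, 0.057, 0.998, 0.002]
contact_force: [1.6, -0.1, -0.0]
gripper_width: 1.003
```

```bash
python3 -c "
from h import *
go(.4123,-.3187,.12,82.1)"
```

```text
t 2.1 pos [ 0.428  -0.0544  0.2332] yaw 83.42 tilt 0.68 w 1.003 F [ 1.6 -0.1 -0. ] j6 -1.76
 turn 1.32 shift(no turn yet) [ -13.4 -264.7  112.4] shift(after turn) [ -19.5 -264.4  112.4]
```

Call:
{"method": "step_arm", "body": {
  "steps": [
    [-3,-45,15,0.7],
    [-3,-45,15,0.7],
    [-3,-45,15,0],
    [-3,-45,15,0],
    [-3,-45,15,0],
    [-3,-35,15,0],
    [0,0,0,0]
  ]
}}

```text
time: 2.8
tool_pos: [0.4103, -0.3315, 0.144]
tool_rot: [0.011, 0.074, 0.997, -0.001]
contact_force: [0.4, 0.5, -0.3]
gripper_width: 1.0
```

```bash
python3 -c "
from h import *
go(.4123,-.3187,.012,82.1)
im,d=grab_frame('scene');np.savez('s1.npz',im=im,d=d)
im2,d2=grab_frame('top');np.savez('t1.npz',im=im2,d=d2)
print(fitpod([cloud('scene',d).reshape(-1,3)],(.4123,-.3187,-.138),rad=.08,band=(.01,.01,.1)))
"
```

```text
t 2.8 pos [ 0.4103 -0.3315  0.144 ] yaw 81.47 tilt 1.29 w 1.0 F [ 0.4  0.5 -0.3] j6 -2.25
 turn -0.63 shift(no turn yet) [  2.9  13.  132. ] shift(after turn) [  2.7  13.  132. ]
(array([ 0.41226019, -0.31845031, -0.13572637]), np.float64(0.011434041490161315))
```

Call:
{"method": "step_arm", "body": {
  "steps": [
    [2.8,13,20,-0.6],
    [0,0,25,0],
    [0,0,25,0],
    [0,0,20,0],
    [0,0,0,0]
  ]
}}

```text
time: 3.4
tool_pos: [0.4178, -0.3124, 0.06]
tool_rot: [0.017, 0.064, 0.998, -0.004]
contact_force: [-0.9, -0.3, 0.0]
gripper_width: 1.001
```

```bash
python3 -c "
from h import *
go(.4123,-.3187,.012,82.1)
"
```

```text
t 3.4 pos [ 0.4178 -0.3124  0.06  ] yaw 82.67 tilt 2.01 w 1.001 F [-0.9 -0.3  0. ] j6 -2.24
 turn 0.57 shift(no turn yet) [ 6.3 -6.6 47.8] shift(after turn) [ 6.3 -6.7 47.8]
```

Call:
{"method": "step_arm", "body": {
  "steps": [
    [6,-6.5,0,0.5],
    [0,0,10,0],
    [0,0,10,0],
    [0,0,10,0],
    [0,0,8,0],
    [0,0,0,0]
  ]
}}

```text
time: 4.0
tool_pos: [0.4151, -0.3197, 0.0245]
tool_rot: [0.02, 0.067, 0.998, -0.007]
contact_force: [0.2, -0.0, 0.3]
gripper_width: 0.998
```

```bash
python3 -c "
from h import *
go(.4123,-.3187,.012,82.1)
"
```

```text
t 4.0 pos [ 0.4151 -0.3197  0.0245] yaw 82.28 tilt 2.47 w 0.998 F [ 0.2 -0.   0.3] j6 -2.25
 turn 0.18 shift(no turn yet) [ 3.4  0.8 12.4] shift(after turn) [ 3.4  0.8 12.4]
```

Call:
{"method": "step_arm", "body": {
  "steps": [
    [3.4,0.8,6,0.2],
    [0,0,5,0]
  ]
}}

```text
time: 4.2
tool_pos: [0.4124, -0.319, 0.0131]
tool_rot: [0.021, 0.069, 0.997, -0.007]
contact_force: [-0.2, 0.5, -0.4]
gripper_width: 1.002
```

Call:
{"method": "step_arm", "body": {
  "steps": [
    [0,0,0,0],
    [0,0,0,0],
    [0,0,0,0],
    [0,0,0,0],
    [0,0,0,0]
  ],
  "claw": 0
}}

```text
time: 4.7
tool_pos: [0.4122, -0.3189, 0.0126]
tool_rot: [0.021, 0.069, 0.997, -0.007]
contact_force: [-0.6, -0.4, -1.1]
gripper_width: 0.572
```

```bash
python3 -c "
from h import *
go(.4123,-.3187,.012,82.1)
"
```

```text
t 4.7 pos [ 0.4122 -0.3189  0.0126] yaw 82.05 tilt 2.48 w 0.572 F [-0.6 -0.4 -1.1] j6 -2.25
 turn -0.05 shift(no turn yet) [-0.1  0.3  0.6] shift(after turn) [-0.1  0.3  0.6]
```

Call:
{"method": "step_arm", "body": {
  "steps": [
    [0,0,-15,0],
    [0,0,-20,0],
    [0,0,-20,0],
    [0,0,-20,0],
    [0,0,-20,0],
    [0,0,-20,0],
    [0,0,0,0]
  ]
}}

```text
time: 5.4
tool_pos: [0.4024, -0.3116, 0.1282]
tool_rot: [0.014, 0.069, 0.998, -0.002]
contact_force: [0.7, -1.2, -5.1]
gripper_width: 0.568
```

```bash
cat >> h.py <<'E'
O=np.array([.6254,-.0046]);A=np.radians(-2.8)
def sk(x,y): return O+np.array([np.cos(A)*x-np.sin(A)*y,np.sin(A)*x+np.cos(A)*y])/1000
def gs(x,y,z,yaw=87.2):
    X=sk(x,y); go(X[0],X[1],z/1000,yaw)
    s=state(); d=s["tool_pos"][:2]-O; print(" skid pos",np.round([(np.cos(A)*d[0]+np.sin(A)*d[1])*1000,(-np.sin(A)*d[0]+np.cos(A)*d[1])*1000,s["tool_pos"][2]*1000],1))
    q=s["tool_rot"];M=R.from_quat([q[1],q[2],q[3],q[0]]).as_matrix();print(" toolz",np.round(M[:,2],3))
E
python3 -c "
from h import *
gs(-85,0,120)
"
```

```text
t 5.4 pos [ 0.4024 -0.3116  0.1282] yaw 82.09 tilt 1.67 w 0.568 F [ 0.7 -1.2 -5.1] j6 -2.25
 turn -5.11 shift(no turn yet) [-93.7 327.3  10.6] shift(after turn) [-122.5  317.6   10.6]
 skid pos [-207.8 -317.6  128.2]
 toolz [ 0.029 -0.005 -1.   ]
```

Call:
{"method": "step_arm", "body": {
  "steps": [
    [0,0,0,-5.1],
    [-17,44,0,0],
    [-17,44,0,0],
    [-17,44,0,0],
    [-17,44,0,0],
    [-17,44,0,0],
    [-17,40,0,0],
    [0,0,0,0]
  ]
}}

```text
time: 6.2
tool_pos: [0.5132, -0.0461, 0.1209]
tool_rot: [0.008, 0.026, 1.0, 0.0]
contact_force: [-0.2, -0.5, -5.6]
gripper_width: 0.573
```

```bash
python3 -c "
from h import *
gs(-85,0,70)
"
```

```text
t 6.2 pos [ 0.5132 -0.0461  0.1209] yaw 87.01 tilt 0.97 w 0.573 F [-0.2 -0.5 -5.6] j6 -1.76
 turn -0.19 shift(no turn yet) [-24.   46.9  51.3] shift(after turn) [-24.2  46.9  51.3]
 skid pos [-110.   -46.9  120.9]
 toolz [ 0.017 -0.    -1.   ]
```

Call:
{"method": "step_arm", "body": {
  "steps": [
    [-12,24,0,-0.2],
    [-12,23,0,0],
    [0,0,15,0],
    [0,0,15,0],
    [0,0,15,0],
    [0,0,0,0]
  ]
}}

```text
time: 6.8
tool_pos: [0.5338, 0.0026, 0.0654]
tool_rot: [0.001, 0.023, 1.0, -0.0]
contact_force: [-1.3, -1.1, -7.1]
gripper_width: 0.571
```

```bash
python3 -c "
from h import *
gs(-82,0,39)
"
```

```text
t 6.8 pos [0.5338 0.0026 0.0654] yaw 87.42 tilt 0.1 w 0.571 F [-1.3 -1.1 -7.1] j6 -1.66
 turn 0.22 shift(no turn yet) [-9.8 -2.7 26.5] shift(after turn) [-9.8 -2.7 26.5]
 skid pos [-91.8   2.7  65.4]
 toolz [ 0.002 -0.    -1.   ]
```

Call:
{"method": "step_arm", "body": {
  "steps": [
    [-10,-2.7,0,0.2],
    [0,0,8,0],
    [0,0,8,0],
    [0,0,5,0],
    [0,0,0,0]
  ]
}}

```text
time: 7.3
tool_pos: [0.5447, -0.0024, 0.043]
tool_rot: [0.001, 0.026, 1.0, 0.0]
contact_force: [-0.6, 1.1, -6.5]
gripper_width: 0.568
```

```bash
python3 -c "
from h import *
gs(-80,0,39)
im,d=grab_frame('scene')
cv2.imwrite('pics/s2.png',cv2.resize(im[190:410,220:480],None,fx=2.5,fy=2.5)[:,:,::-1])
"
```

```text
t 7.3 pos [ 0.5447 -0.0024  0.043 ] yaw 87.07 tilt 0.13 w 0.568 F [-0.6  1.1 -6.5] j6 -1.66
 turn -0.13 shift(no turn yet) [-0.7  1.7  4. ] shift(after turn) [-0.7  1.7  4. ]
 skid pos [-80.7  -1.7  43. ]
 toolz [ 0.002  0.    -1.   ]
```

View pics/s2.png

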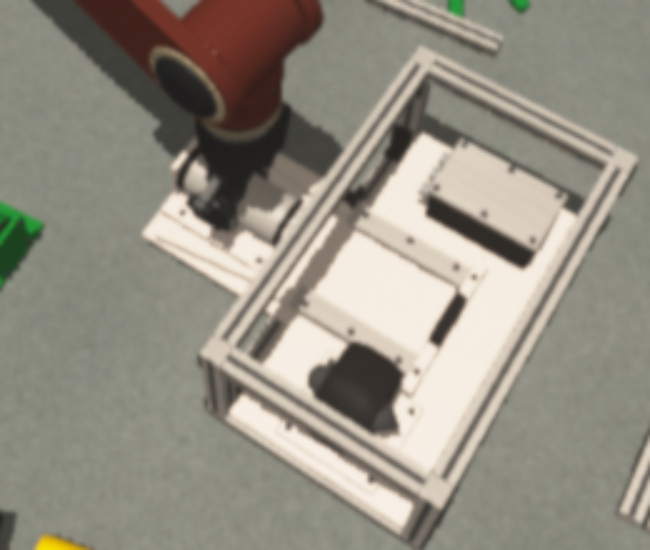

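The pod hangs over the porch, crop (235,210), and lines up with the channel. I lower the last few mm and let go.

Call:
{"method": "step_arm", "body": {
  "steps": [
    [0,1.7,2,0],
    [0,0,2,0],
    [0,0,1,0],
    [0,0,0,0]
  ]
}}

```text
time: 7.75
tool_pos: [0.5466, -0.0009, 0.0406]
tool_rot: [0.003, 0.025, 1.0, -0.001]
contact_force: [-0.2, 0.3, -4.3]
gripper_width: 0.568
```

```bash
python3 -c "
from h import *
gs(-80,0,39)"
```

```text
t 7.75 pos [ 0.5466 -0.0009  0.0406] yaw 87.09 tilt 0.37 w 0.568 F [-0.2  0.3 -4.3] j6 -1.66
 turn -0.11 shift(no turn yet) [1.1 0.2 1.6] shift(after turn) [1.1 0.2 1.6]
 skid pos [-78.9  -0.2  40.6]
 toolz [ 0.006 -0.002 -1.   ]
```

Call:
{"method": "step_arm", "body": {
  "steps": [
    [0,0,1.5,0],
    [-6,0,0,0],
    [-6,0,0,0],
    [-6,0,0,0],
    [-6,0,0,0],
    [0,0,0,0]
  ]
}}

```text
time: 8.35
tool_pos: [0.5742, -0.0026, 0.0404]
tool_rot: [0.005, 0.025, 1.0, -0.001]
contact_force: [0.8, 0.1, -4.0]
gripper_width: 0.566
```

Call:
{"method": "step_arm", "body": {
  "steps": [
    [0,0,0,0],
    [0,0,0,0],
    [0,0,0,0],
    [0,0,0,0]
  ],
  "claw": 100
}}

```text
time: 8.75
tool_pos: [0.5768, -0.0028, 0.0427]
tool_rot: [0.007, 0.025, 1.0, -0.001]
contact_force: [-0.1, 0.8, -0.0]
gripper_width: 0.998
```

```bash
python3 -c "
from h import *
gs(-150,0,130)"
```

```text
t 8.75 pos [ 0.5768 -0.0028  0.0427] yaw 87.08 tilt 0.84 w 0.998 F [-0.1  0.8 -0. ] j6 -1.65
 turn -0.12 shift(no turn yet) [100.1   0.2 -88.7] shift(after turn) [100.1   0.4 -88.7]
 skid pos [-48.6  -0.6  42.7]
 toolz [ 0.014 -0.002 -1.   ]
```

Call:
{"method": "step_arm", "body": {
  "steps": [
    [4,0,0,0],
    [0,0,-15,0],
    [0,0,-20,0],
    [0,0,-20,0],
    [0,0,-20,0],
    [0,0,-15,0],
    [0,0,0,0]
  ]
}}

```text
time: 9.45
tool_pos: [0.5711, -0.0023, 0.1416]
tool_rot: [0.009, 0.025, 1.0, -0.001]
contact_force: [1.2, 0.2, 0.3]
gripper_width: 1.002
```

Call:
{"method": "step_arm", "body": {
  "steps": [
    [40,0,0,0],
    [40,0,0,0],
    [40,0,0,0],
    [25,0,0,0],
    [0,0,0,0]
  ]
}}

```text
time: 9.95
tool_pos: [0.4209, 0.0054, 0.1354]
tool_rot: [0.007, 0.025, 1.0, -0.001]
contact_force: [0.5, -0.3, -0.1]
gripper_width: 0.996
```

Call:
{"method": "step_arm", "body": {
  "steps": [
    [0,0,0,8.5],
    [0,0,0,8.5],
    [0,0,0,8.5],
    [0,0,0,8.5],
    [0,0,0,8.5],
    [0,0,0,8.5],
    [0,0,0,8.5],
    [0,0,0,8.5]
  ]
}}

```text
time: 10.75
tool_pos: [0.4229, 0.0052, 0.1329]
tool_rot: [0.005, 0.587, 0.809, 0.003]
contact_force: [-0.3, 0.3, 0.9]
gripper_width: 0.999
```

Call:
{"method": "step_arm", "body": {
  "steps": [
    [0,0,0,8.5],
    [0,0,0,8.5],
    [0,0,0,0]
  ]
}}

```text
time: 11.05
tool_pos: [0.4243, 0.005, 0.132]
tool_rot: [0.004, 0.702, 0.713, 0.003]
contact_force: [-0.4, 0.7, -0.4]
gripper_width: 1.003
```

```bash
python3 -c "
from h import *
gs(-195,0,50,-2.8)
im,d=grab_frame('scene');im2,d2=grab_frame('top')
g=[*sk(-52,0),A]
for S in ([cloud('scene',d).reshape(-1,3)],[cloud('top',d2).reshape(-1,3)]):
    x,f=fitpod(S,g,z0=.026,rad=.06,band=(.02,.01,.15));e=x[:2]-O
    print('pod in skid',np.round([(np.cos(A)*e[0]+np.sin(A)*e[1])*1000,(-np.sin(A)*e[0]+np.cos(A)*e[1])*1000,np.degrees(x[2]-A)],1),f)
a=cv2.resize(im[190:390,220:440],(440,400));b=cv2.resize(im2[130:280,270:400],(347,400))
cv2.imwrite('pics/s3.png',np.hstack([a,b])[:,:,::-1])
"
```

```text
t 11.05 pos [0.4243 0.005  0.132 ] yaw 0.88 tilt 0.65 w 1.003 F [-0.4  0.7 -0.4] j6 -0.18
 turn 3.68 shift(no turn yet) [-0.1  5.4 82.1] shift(after turn) [ 0.3  5.4 82.1]
 skid pos [-2.014e+02 -2.000e-01  1.320e+02]
 toolz [ 0.011 -0.001 -1.   ]
pod in skid [-71.4  -0.6   0.7] 0.004143985797771742
pod in skid [-49.5  -1.2   0.2] 0.0038980547348078823
```

View pics/s3.png

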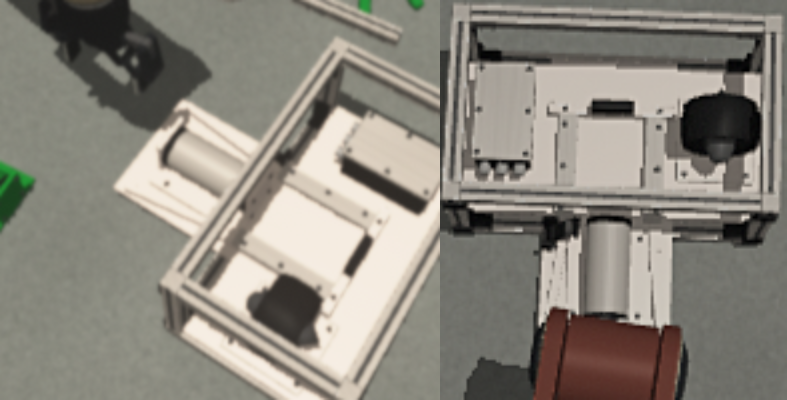

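Call:
{"method": "step_arm", "body": {
  "steps": [
    [0,0,0,3.7],
    [0,0,20,0],
    [0,0,20,0],
    [0,0,20,0],
    [0,0,15,0],
    [0,0,0,0]
  ]
}}

```text
time: 11.75
tool_pos: [0.4274, 0.0046, 0.0557]
tool_rot: [0.006, 0.719, 0.695, 0.005]
contact_force: [-0.7, 0.3, -0.9]
gripper_width: 1.004
```

```bash
python3 -c "
from h import *
gs(-175,-1,45,-2.8)"
```

```text
t 11.75 pos [0.4274 0.0046 0.0557] yaw -1.89 tilt 0.84 w 1.004 F [-0.7  0.3 -0.9] j6 -0.13
 turn 0.91 shift(no turn yet) [-0.9 23.1 11. ] shift(after turn) [-0.5 23.1 11. ]
 skid pos [-198.3   -0.5   55.7]
 toolz [ 0.015 -0.002 -1.   ]
```

Call:
{"method": "step_arm", "body": {
  "steps": [
    [0,10,4,0.9],
    [0,10,4,0],
    [0,8,2,0],
    [0,8,0,0],
    [0,8,0,0],
    [0,8,0,0],
    [0,8,0,0],
    [0,0,0,0]
  ]
}}

```text
time: 12.55
tool_pos: [0.4905, 0.002, 0.0478]
tool_rot: [0.005, 0.722, 0.692, 0.004]
contact_force: [-0.9, -0.5, 0.0]
gripper_width: 0.999
```

```bash
cat >> h.py <<'E'
def chk(x0,n=None):
    im,d=grab_frame('scene');im2,d2=grab_frame('top');g=[*sk(x0,0),A]
    for c,dd in (('scene',d),('top',d2)):
        x,f=fitpod([cloud(c,dd).reshape(-1,3)],g,z0=.026,rad=.07,band=(.025,.01,.1));e=x[:2]-O
        print(' pod',c,np.round([(np.cos(A)*e[0]+np.sin(A)*e[1])*1000,(-np.sin(A)*e[0]+np.cos(A)*e[1])*1000,np.degrees(x[2]-A)],1),round(f,4))
    if n:
        a=cv2.resize(im[190:390,220:440],(440,400));b=cv2.resize(im2[130:280,270:400],(347,400))
        cv2.imwrite(f'pics/{n}.png',np.hstack([a,b])[:,:,::-1])
E
python3 -c "
from h import *
gs(-49,-1,45,-2.8)
chk(-25)"
```

```text
t 12.55 pos [0.4905 0.002  0.0478] yaw -2.39 tilt 0.66 w 0.999 F [-0.9 -0.5  0. ] j6 -0.11
 turn 0.41 shift(no turn yet) [-1.6 86.   3.8] shift(after turn) [-1.  86.   3.8]
 skid pos [-135.    -0.    47.8]
 toolz [ 0.011 -0.002 -1.   ]
 pod scene [-12.2   0.2   0.3] 0.0081
 pod top [-7.1 -0.6  0.3] 0.0082
```

Call:
{"method": "step_arm", "body": {
  "steps": [
    [0,8,0,0.4],
    [0,8,0,0],
    [0,8,0,0],
    [0,8,0,0],
    [0,8,0,0],
    [0,8,0,0],
    [0,8,0,0],
    [0,0,0,0]
  ]
}}

```text
time: 13.45
tool_pos: [0.5501, -0.0008, 0.0482]
tool_rot: [0.004, 0.724, 0.689, 0.003]
contact_force: [-0.5, -0.3, 1.3]
gripper_width: 1.001
```

```bash
python3 -c "
from h import *
gs(-49,-1,45,-2.8)
chk(48,'s4')"
```

```text
t 13.45 pos [ 0.5501 -0.0008  0.0482] yaw -2.82 tilt 0.56 w 1.001 F [-0.5 -0.3  1.3] j6 -0.09
 turn -0.02 shift(no turn yet) [-1.1 26.4  3.5] shift(after turn) [-1.1 26.4  3.5]
 skid pos [-75.4   0.2  48.2]
 toolz [ 0.01  -0.002 -1.   ]
 pod scene [46.3 -0.4 -0.6] 0.0085
 pod top [71.5 -1.4  0.4] 0.0073
```

View pics/s4.png

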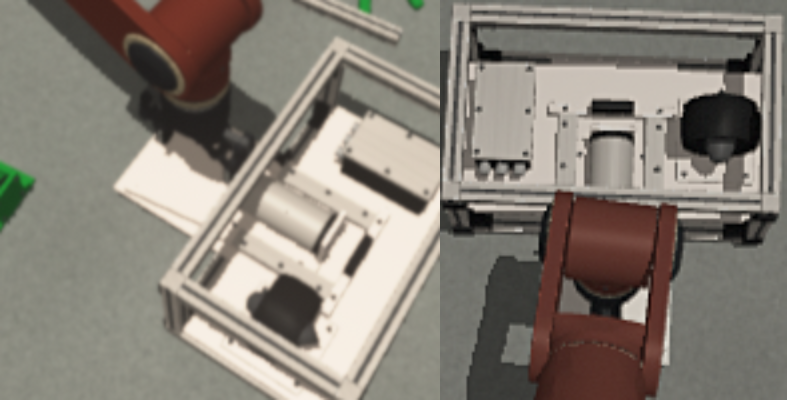

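Pod is under the rail and lips at about x 46 mm and straight. I carry on in smaller steps, watching the force.

Call:
{"method": "step_arm", "body": {
  "steps": [
    [0,6,0,0],
    [0,6,0,0],
    [0,4,0,0],
    [0,4,0,0],
    [0,0,0,0]
  ]
}}

```text
time: 14.05
tool_pos: [0.5512, 0.0002, 0.0395]
tool_rot: [-0.013, 0.724, 0.69, -0.012]
contact_force: [0.3, -0.2, 0.5]
gripper_width: 0.999
```

```bash
python3 -c "
from h import *
gs(-49,-1,45,-2.8)
chk(68)"
```

```text
t 14.05 pos [5.512e-01 2.000e-04 3.950e-02] yaw -2.79 tilt 2.06 w 0.999 F [ 0.3 -0.2  0.5] j6 -0.08
 turn 0.01 shift(no turn yet) [-2.2 25.1 -6.4] shift(after turn) [-2.2 25.1 -6.4]
 skid pos [-74.3   1.2  39.5]
 toolz [-0.036  0.002 -0.999]
 pod scene [51.9 -0.7 -0.3] 0.0074
 pod top [58.  -2.1  1.7] 0.0058
```

```bash
python3 -c "
from h import *
s=state();print(np.round(s['joint_pos'],3),np.round(s['joint_efforts'],1),s['joint_vel'].round(3),s['ft_torque'])
im,d=grab_frame('scene');np.savez('s5.npz',im=im,d=d)
cv2.imwrite('pics/s5.png',cv2.resize(im[180:340,260:420],None,fx=3.75,fy=3.75,interpolation=cv2.INTER_CUBIC)[:,:,::-1])
W=cloud('scene',d);P=W.reshape(-1,3);e=P[:,:2]-O;q=np.stack([np.cos(A)*e[:,0]+np.sin(A)*e[:,1],-np.sin(A)*e[:,0]+np.cos(A)*e[:,1]],1)*1000
z=P[:,2]*1000
for lo in range(100,400,20):
    m=(z>lo)&(z<lo+20)&(abs(q[:,1])<100)&(q[:,0]<40)&(q[:,0]>-200); 
    im_=im.reshape(-1,3)[m]; dark=im_.max(1)<90; red=(im_[:,0]>1.6*im_[:,2])
    for nm,k in(('dark',dark),('red',red)):
        if k.sum()>5: print(lo,nm,'x max',np.round(q[m][k][:,0].max(),1), 'y rng',np.round([q[m][k][:,1].min(),q[m][k][:,1].max()],0))
"
```

```text
[-0.133  0.101  1.902 -0.003  1.172 -0.083] [  0.  -35.9 -32.2   0.   -0.4   0. ] [-0.001 -0.002 -0.003 -0.002  0.017  0.001] [ 0.01675671  0.40495016 -0.01255947]
100 dark x max -15.2 y rng [-17.  11.]
120 dark x max -7.4 y rng [-19.   5.]
140 dark x max 20.2 y rng [-19.  99.]
160 dark x max -30.7 y rng [-37.  10.]
180 dark x max -30.1 y rng [-37.  15.]
200 dark x max -30.2 y rng [-37.  16.]
220 dark x max -29.5 y rng [-37.   9.]
220 red x max -33.1 y rng [-33. -10.]
240 dark x max -29.2 y rng [-34.  20.]
240 red x max -29.2 y rng [-34.  13.]
260 dark x max -27.1 y rng [-55.  21.]
260 red x max -27.1 y rng [-26.  18.]
280 dark x max -23.5 y rng [-63.  39.]
280 red x max -27.4 y rng [-58.  16.]
300 dark x max -17.4 y rng [-66.  50.]
300 red x max -17.4 y rng [-59.  49.]
320 dark x max -15.8 y rng [-67.  52.]
320 red x max -16.9 y rng [-59.  51.]
340 dark x max -22.6 y rng [-65.  52.]
340 red x max -21.0 y rng [-59.  55.]
360 dark x max -45.0 y rng [-56.  56.]
360 red x max -46.7 y rng [-57.  58.]
380 dark x max -104.1 y rng [-52.  53.]
380 red x max -92.1 y rng [-53.  62.]
```

View pics/s5.png

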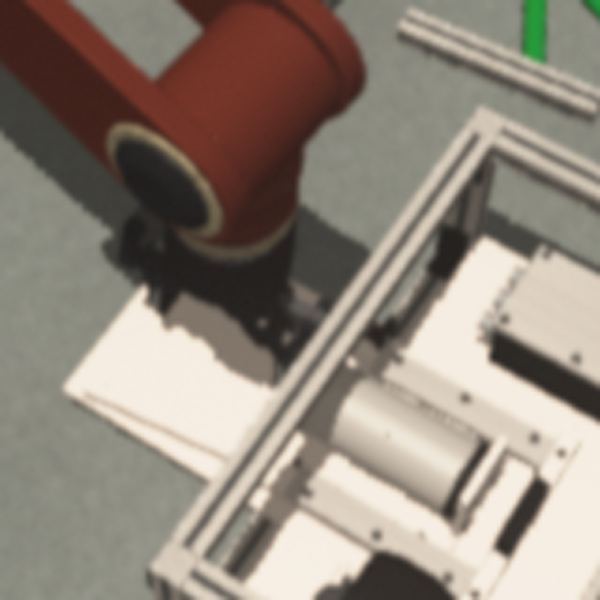

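```bash
python3 -c "
from h import *
im2,d2=grab_frame('top');z0=np.load('s5.npz');np.savez('t5.npz',im=im2,d=d2)
for c,im,d in (('scene',z0['im'],z0['d']),('top',im2,d2)):
    P=cloud(c,d).reshape(-1,3);e=P[:,:2]-O;q=np.stack([np.cos(A)*e[:,0]+np.sin(A)*e[:,1],-np.sin(A)*e[:,0]+np.cos(A)*e[:,1]],1)*1000;z=P[:,2]*1000
    print(c)
    for x in range(24,160,5):
        m=(abs(q[:,0]-x-2.5)<2.5)&(abs(q[:,1])<18)
        if m.sum(): print(x,m.sum(),np.round(np.percentile(z[m],[5,50,95])))
"
```

```text
scene
24 33 [77. 83. 87.]
29 29 [79. 83. 88.]
34 34 [60. 83. 87.]
39 32 [79. 83. 86.]
44 29 [77. 82. 86.]
49 35 [33. 83. 87.]
54 34 [61. 83. 87.]
59 31 [78. 83. 87.]
64 33 [78. 82. 86.]
69 30 [79. 82. 87.]
74 32 [56. 82. 86.]
79 32 [79. 83. 86.]
84 32 [78. 84. 88.]
89 32 [77. 84. 87.]
94 34 [76. 83. 87.]
99 31 [54. 84. 88.]
104 33 [79. 83. 87.]
109 30 [83. 87. 90.]
114 73 [25. 61. 89.]
119 31 [24. 26. 29.]
124 32 [24. 26. 30.]
129 31 [25. 27. 29.]
134 15 [24. 27. 63.]
139 33 [60. 63. 66.]
144 35 [61. 64. 66.]
149 47 [24. 30. 62.]
154 35 [24. 27. 30.]
159 30 [23. 26. 30.]
top
39 8 [78. 81. 85.]
44 22 [76. 82. 90.]
49 19 [75. 83. 87.]
54 18 [75. 83. 88.]
59 20 [79. 84. 89.]
64 20 [78. 84. 88.]
69 19 [74. 82. 89.]
74 18 [79. 83. 87.]
79 19 [76. 83. 89.]
84 21 [73. 82. 86.]
89 20 [76. 83. 89.]
94 20 [74. 83. 90.]
99 18 [77. 84. 87.]
104 19 [76. 84. 89.]
109 21 [79. 85. 91.]
114 15 [81. 88. 92.]
134 26 [26. 44. 63.]
139 40 [27. 59. 67.]
144 18 [61. 64. 68.]
149 3 [60. 62. 63.]
159 7 [26. 28. 33.]
```

The pod front is at x 116, so 22 mm remain. The hand was forced down 9 mm, which suggests the open finger's knuckle met the rail's lower edge. I back off, drop the hand so the knuckle passes beneath the rail, and try again gently.

Call:
{"method": "step_arm", "body": {
  "steps": [
    [0,-8,0,0],
    [0,-4,0,0],
    [0,0,6,0],
    [0,0,6,0],
    [0,0,4,0],
    [0,0,0,0]
  ]
}}

```text
time: 14.85
tool_pos: [0.5451, 0.0, 0.0328]
tool_rot: [-0.007, 0.724, 0.69, -0.007]
contact_force: [0.0, -0.1, -0.2]
gripper_width: 1.0
```

```bash
python3 -c "
from h import *
gs(-70,0,24,-2.8)
im,d=grab_frame('scene')
cv2.imwrite('pics/s6.png',cv2.resize(im[180:340,260:420],None,fx=3.75,fy=3.75,interpolation=cv2.INTER_CUBIC)[:,:,::-1])
P=cloud('scene',d).reshape(-1,3);e=P[:,:2]-O;q=np.stack([np.cos(A)*e[:,0]+np.sin(A)*e[:,1],-np.sin(A)*e[:,0]+np.cos(A)*e[:,1]],1)*1000;z=P[:,2]*1000
h=state()['tool_pos'];e=h[:2]-O;hx=(np.cos(A)*e[0]+np.sin(A)*e[1])*1000
k=im.reshape(-1,3).max(1)<90
for lo in range(30,230,10):
    m=k&(z>=lo)&(z<lo+10)&(abs(q[:,1])<45)&(q[:,0]<-4)&(q[:,0]>-200)
    if m.sum()>2: print('z-tcp',lo-h[2]*1000//1,m.sum(),'x-hand',np.round(np.percentile(q[m,0]-hx,[50,90,98,100])),'y',np.round(np.percentile(q[m,1],[5,95])))
"
```

```text
t 14.85 pos [0.5451 0.     0.0328] yaw -2.77 tilt 1.16 w 1.0 F [ 0.  -0.1 -0.2] j6 -0.09
 turn 0.03 shift(no turn yet) [-0.7 10.6  8.6] shift(after turn) [-0.7 10.6  8.6]
 skid pos [-80.4   0.7  32.8]
 toolz [-0.02 -0.   -1.  ]
z-tcp 8.0 3 x-hand [-42. -42. -42. -42.] y [ 1. 11.]
z-tcp 18.0 12 x-hand [-42.  40.  50.  50.] y [-7.  5.]
z-tcp 28.0 12 x-hand [-42.  53.  55.  55.] y [-11.  -1.]
z-tcp 38.0 18 x-hand [-42.  53.  57.  58.] y [-11.  -5.]
z-tcp 48.0 14 x-hand [-42.  57.  58.  58.] y [-12.  -6.]
z-tcp 58.0 73 x-hand [-39.  55.  57.  58.] y [-12.   5.]
z-tcp 68.0 78 x-hand [-31.  47.  63.  65.] y [-16.   6.]
z-tcp 78.0 70 x-hand [35. 44. 65. 68.] y [-17.   4.]
z-tcp 88.0 49 x-hand [26. 63. 68. 70.] y [-17.  -9.]
z-tcp 98.0 86 x-hand [27. 70. 72. 72.] y [-19.   1.]
z-tcp 108.0 125 x-hand [44. 69. 70. 71.] y [-12.   8.]
z-tcp 118.0 52 x-hand [36. 64. 66. 67.] y [-11.   7.]
z-tcp 128.0 46 x-hand [28. 40. 41. 41.] y [-37.   5.]
z-tcp 138.0 74 x-hand [24. 40. 41. 41.] y [-37.   3.]
z-tcp 148.0 70 x-hand [25. 40. 41. 41.] y [-37.   3.]
z-tcp 158.0 94 x-hand [27. 39. 41. 42.] y [-37.   5.]
z-tcp 168.0 161 x-hand [22. 37. 39. 40.] y [-36.   8.]
z-tcp 178.0 10 x-hand [19. 35. 37. 37.] y [-34. -15.]
z-tcp 188.0 81 x-hand [28. 40. 41. 41.] y [-36.   5.]
```

The cloud profile of the open hand is clear. The knuckle sticks out 72 mm at TCP+80 to +126, so it hits the rail. The finger back reaches only 58 mm, and the wide body starts at about TCP+125. New plan: straddle the cylinder from above, inside the frame behind the rail, then grip it and draw it the last 22 mm home. I back off, rise and turn.

Call:
{"method": "step_arm", "body": {
  "steps": [
    [0,-15,0,0],
    [0,-15,-10,0],
    [0,0,-30,0],
    [0,0,-40,0],
    [0,0,-40,0],
    [0,0,-40,0],
    [0,0,0,-8.5],
    [0,0,0,-8.5]
  ],
  "claw": 72
}}

```text
time: 15.7
tool_pos: [0.5164, 0.0015, 0.1936]
tool_rot: [-0.01, 0.611, 0.791, -0.007]
contact_force: [0.1, 0.7, -0.1]
gripper_width: 0.72
```

Call:
{"method": "step_arm", "body": {
  "steps": [
    [0,0,0,-8.5],
    [0,0,0,-8.5],
    [0,0,0,-8.5],
    [0,0,0,-8.5],
    [0,0,0,-8.5],
    [0,0,0,-8.5],
    [0,0,0,-8.5],
    [0,0,0,-8.5]
  ]
}}

```text
time: 16.5
tool_pos: [0.5173, 0.0012, 0.1894]
tool_rot: [-0.012, 0.058, 0.998, -0.0]
contact_force: [0.5, -0.6, 0.9]
gripper_width: 0.718
```

```bash
python3 -c "
from h import *
gs(72,-1,205)
im,d=grab_frame('scene')
P=cloud('scene',d).reshape(-1,3);e=P[:,:2]-O;q=np.stack([np.cos(A)*e[:,0]+np.sin(A)*e[:,1],-np.sin(A)*e[:,0]+np.cos(A)*e[:,1]],1)*1000;z=P[:,2]*1000
h=state()['tool_pos'];e=h[:2]-O;hx=(np.cos(A)*e[0]+np.sin(A)*e[1])*1000;hz=h[2]*1000
for lo in range(0,170,10):
    m=(z-hz>=lo)&(z-hz<lo+10)&(abs(q[:,1])<90)&(q[:,0]-hx<70)&(q[:,0]-hx>-100)&(z>165)
    if m.sum()>2: print('z-tcp',lo,m.sum(),'x-hand',np.round(np.percentile(q[m,0]-hx,[50,90,98,100])),'y',np.round(np.percentile(q[m,1],[0,3,97,100])))
"
```

```text
t 16.5 pos [0.5173 0.0012 0.1894] yaw 83.37 tilt 1.35 w 0.718 F [ 0.5 -0.6  0.9] j6 -1.6
 turn -3.83 shift(no turn yet) [-179.6   10.5  -19.9] shift(after turn) [-179.9   -1.5  -19.9]
 skid pos [-108.3    0.5  189.4]
 toolz [-0.024  0.001 -1.   ]
z-tcp 0 12 x-hand [ 5. 11. 13. 13.] y [-37. -37.  33.  33.]
z-tcp 10 38 x-hand [ 6. 14. 14. 15.] y [-44. -43.  33.  34.]
z-tcp 20 43 x-hand [ 5. 14. 15. 15.] y [-45. -45.  36.  37.]
z-tcp 30 37 x-hand [ 9. 14. 16. 16.] y [-45. -43.  36.  37.]
z-tcp 40 30 x-hand [10. 16. 17. 18.] y [-45. -44.  43.  49.]
z-tcp 50 77 x-hand [10. 17. 19. 19.] y [-63. -62.  56.  58.]
z-tcp 60 59 x-hand [10. 18. 19. 19.] y [-64. -63.  60.  64.]
z-tcp 70 116 x-hand [10. 19. 21. 22.] y [-65. -64.  59.  62.]
z-tcp 80 74 x-hand [14. 19. 21. 21.] y [-67. -66.  62.  65.]
z-tcp 90 92 x-hand [12. 20. 21. 22.] y [-68. -67.  61.  65.]
z-tcp 100 181 x-hand [ 8. 19. 21. 22.] y [-69. -68.  64.  67.]
z-tcp 110 98 x-hand [ 3. 12. 13. 18.] y [-67. -64. -18.  60.]
z-tcp 120 29 x-hand [ 5. 13. 26. 34.] y [-38. -38. -29. -18.]
z-tcp 130 107 x-hand [24. 40. 41. 42.] y [-38. -37.   6.  13.]
z-tcp 140 119 x-hand [28. 41. 41. 42.] y [-38. -37.   9.  12.]
z-tcp 150 106 x-hand [25. 41. 41. 42.] y [-38. -38.   6.  11.]
z-tcp 160 128 x-hand [27. 41. 42. 43.] y [-39. -38.   7.  12.]
```

```bash
python3 -c "
from h import *
for c in('scene','top'):
    im,d=grab_frame(c)
    P=cloud(c,d).reshape(-1,3);e=P[:,:2]-O;q=np.stack([np.cos(A)*e[:,0]+np.sin(A)*e[:,1],-np.sin(A)*e[:,0]+np.cos(A)*e[:,1]],1)*1000;z=P[:,2]*1000
    for xl in range(30,130,10):
        m=(z>75)&(z<138)&(q[:,0]>=xl)&(q[:,0]<xl+10)
        L=q[m&(q[:,1]>32)&(q[:,1]<150),1];Rr=q[m&(q[:,1]<-32)&(q[:,1]>-150),1]
        print(c,xl,len(L),len(Rr),'left min',np.round(np.percentile(L,[0,3]),0) if len(L) else '','right max',np.round(np.percentile(Rr,[97,100]),0) if len(Rr) else '')
    m=(z>80)&(abs(q[:,1])<20)&(q[:,0]>60)&(z<95);print('pod front',np.percentile(q[m,0],[98,99.5]))
"
```

```text
scene 30 0 0 left min  right max 
scene 40 0 0 left min  right max 
scene 50 0 0 left min  right max 
scene 60 19 0 left min [90. 90.] right max 
scene 70 94 35 left min [89. 91.] right max [-112. -111.]
scene 80 95 36 left min [90. 91.] right max [-112. -109.]
scene 90 100 136 left min [89. 91.] right max [-87. -82.]
scene 100 99 140 left min [89. 91.] right max [-86. -80.]
scene 110 100 145 left min [90. 91.] right max [-86. -81.]
scene 120 101 149 left min [88. 90.] right max [-86. -81.]
pod front [118.54729685 119.44976967]
top 30 0 0 left min  right max 
top 40 0 0 left min  right max 
top 50 0 0 left min  right max 
top 60 18 0 left min [92. 93.] right max 
top 70 65 26 left min [92. 92.] right max [-112. -111.]
top 80 64 35 left min [89. 92.] right max [-109. -108.]
top 90 65 126 left min [90. 90.] right max [-82. -80.]
top 100 62 87 left min [90. 90.] right max [-78. -78.]
top 110 64 86 left min [91. 93.] right max [-79. -78.]
top 120 63 80 left min [91. 91.] right max [-80. -78.]
pod front [118.38127427 119.97717465]
```

There is ample space: housing at y +89, thruster at -78, knuckles ±68. I go over the rail to skid x 60.

Call:
{"method": "step_arm", "body": {
  "steps": [
    [0,0,-20,-3.8],
    [-30,0,0,0],
    [-30,0,0,0],
    [-30,0,0,0],
    [-30,0,0,0],
    [-25,0,0,0],
    [-12,-1.5,0,0],
    [0,0,0,0]
  ]
}}

```text
time: 17.45
tool_pos: [0.6802, -0.0112, 0.2031]
tool_rot: [-0.012, 0.041, 0.999, 0.0]
contact_force: [-0.3, -0.7, 0.0]
gripper_width: 0.715
```

```bash
python3 -c "
from h import *
gs(62,-1,110)"
```

```text
t 17.45 pos [ 0.6802 -0.0112  0.2031] yaw 85.25 tilt 1.37 w 0.715 F [-0.3 -0.7  0. ] j6 -1.61
 turn -1.95 shift(no turn yet) [-9.1  3.2 92.9] shift(after turn) [-9.2  2.9 92.9]
 skid pos [ 55.   -3.9 203.1]
 toolz [-0.024  0.001 -1.   ]
```

Call:
{"method": "step_arm", "body": {
  "steps": [
    [0,0,0,-1.9],
    [-9,3,0,0],
    [0,0,20,0],
    [0,0,20,0],
    [0,0,20,0],
    [0,0,20,0],
    [0,0,8,0],
    [0,0,0,0]
  ]
}}

```text
time: 18.25
tool_pos: [0.6878, -0.0067, 0.1127]
tool_rot: [-0.011, 0.032, 0.999, 0.0]
contact_force: [-0.1, -0.1, 0.2]
gripper_width: 0.72
```

```bash
python3 -c "
from h import *
gs(62,-1,40)"
```

```text
t 18.25 pos [ 0.6878 -0.0067  0.1127] yaw 86.33 tilt 1.25 w 0.72 F [-0.1 -0.1  0.2] j6 -1.62
 turn -0.87 shift(no turn yet) [-1.2 -2.  72.7] shift(after turn) [-1.2 -2.  72.7]
 skid pos [ 62.4   1.  112.7]
 toolz [-0.022  0.002 -1.   ]
```

Call:
{"method": "step_arm", "body": {
  "steps": [
    [-1,-1.8,0,-0.9],
    [0,0,14,0],
    [0,0,14,0],
    [0,0,14,0],
    [0,0,14,0],
    [0,0,10,0],
    [0,0,0,0]
  ]
}}

```text
time: 18.95
tool_pos: [0.6888, -0.0086, 0.0438]
tool_rot: [-0.009, 0.024, 1.0, 0.0]
contact_force: [-0.5, -0.2, -0.9]
gripper_width: 0.723
```

Call:
{"method": "step_arm", "body": {
  "steps": [
    [0,0,2,0],
    [0,0,0,0],
    [0,0,0,0]
  ],
  "claw": 0
}}

```text
time: 19.25
tool_pos: [0.6891, -0.0084, 0.0421]
tool_rot: [-0.009, 0.024, 1.0, 0.001]
contact_force: [-0.9, -0.4, -1.1]
gripper_width: 0.565
```

```bash
python3 -c "
from h import *
gs(85,-1,42)"
```

```text
t 19.25 pos [ 0.6891 -0.0084  0.0421] yaw 87.21 tilt 1.02 w 0.565 F [-0.9 -0.4 -1.1] j6 -1.64
 turn 0.01 shift(no turn yet) [-21.2  -0.3  -0.3] shift(after turn) [-21.2  -0.3  -0.3]
 skid pos [63.8 -0.7 42.1]
 toolz [-0.018  0.002 -1.   ]
```

Gripped. Now I draw it forward in small steps; forward is -x of the tool.

Call:
{"method": "step_arm", "body": {
  "steps": [
    [-5,0,0,0],
    [-5,0,0,0],
    [-5,0,0,0],
    [-3,0,0,0]
  ]
}}

```text
time: 19.65
tool_pos: [0.7068, -0.0092, 0.0421]
tool_rot: [-0.011, 0.024, 1.0, 0.001]
contact_force: [-3.2, 0.1, 0.9]
gripper_width: 0.564
```

```bash
python3 -c "
from h import *
gs(85,-1,42)
for c in('scene','top'):
    im,d=grab_frame(c)
    P=cloud(c,d).reshape(-1,3);e=P[:,:2]-O;q=np.stack([np.cos(A)*e[:,0]+np.sin(A)*e[:,1],-np.sin(A)*e[:,0]+np.cos(A)*e[:,1]],1)*1000;z=P[:,2]*1000
    m=(z>80)&(abs(q[:,1])<20)&(q[:,0]>100)&(z<95);print('pod front',np.percentile(q[m,0],[50,90,98]) if m.sum() else 0)
"
```

```text
t 19.65 pos [ 0.7068 -0.0092  0.0421] yaw 87.22 tilt 1.25 w 0.564 F [-3.2  0.1  0.9] j6 -1.64
 turn 0.02 shift(no turn yet) [-3.5 -0.4  0. ] shift(after turn) [-3.5 -0.4  0. ]
 skid pos [81.5 -0.6 42.1]
 toolz [-0.022  0.002 -1.   ]
pod front [119.89128639 134.54882057 136.63946252]
pod front 0
```

Call:
{"method": "step_arm", "body": {
  "steps": [
    [-3,0,0,0],
    [-3,0,0,0],
    [-3,0,0,0]
  ]
}}

```text
time: 20.05
tool_pos: [0.7076, -0.0093, 0.0421]
tool_rot: [-0.023, 0.024, 0.999, 0.001]
contact_force: [-16.0, 0.7, 8.2]
gripper_width: 0.571
```

Call:
{"method": "step_arm", "body": {
  "steps": [
    [-4,0,0,0],
    [-4,0,0,0]
  ]
}}

```text
time: 20.25
tool_pos: [0.7076, -0.0093, 0.042]
tool_rot: [-0.035, 0.023, 0.999, 0.001]
contact_force: [-17.6, 1.3, 10.3]
gripper_width: 0.566
```

```bash
python3 -c "
from h import *
gs(85,-1,42)
im,d=grab_frame('scene')
P=cloud('scene',d).reshape(-1,3);e=P[:,:2]-O;q=np.stack([np.cos(A)*e[:,0]+np.sin(A)*e[:,1],-np.sin(A)*e[:,0]+np.cos(A)*e[:,1]],1)*1000;z=P[:,2]*1000
for x in range(100,150,3):
    m=(abs(q[:,0]-x-1.5)<1.5)&(abs(q[:,1])<18)
    if m.sum(): print(x,m.sum(),np.round(np.percentile(z[m],[5,50,95])))
"
```

```text
t 20.25 pos [ 0.7076 -0.0093  0.042 ] yaw 87.31 tilt 4.01 w 0.566 F [-17.6   1.3  10.3] j6 -1.64
 turn 0.11 shift(no turn yet) [-2.7 -0.3 -0.2] shift(after turn) [-2.7 -0.3 -0.2]
 skid pos [82.3 -0.7 42. ]
 toolz [-0.07   0.003 -0.998]
100 37 [ 79. 359. 361.]
103 49 [ 79. 359. 361.]
106 47 [ 80. 359. 361.]
109 50 [ 81. 358. 361.]
112 55 [ 77. 357. 360.]
115 55 [ 79. 356. 358.]
118 52 [ 80. 355. 357.]
121 55 [ 79. 353. 356.]
124 60 [ 81. 351. 354.]
127 75 [ 82. 214. 352.]
130 67 [ 85. 344. 349.]
133 64 [ 87. 340. 346.]
136 78 [ 63. 333. 341.]
139 66 [ 63. 326. 334.]
142 22 [ 60.  63. 322.]
145 21 [61. 63. 65.]
148 35 [25. 52. 64.]
```

The pod is against the end stop: contact force about 17 N, motion stopped, front face at about x 138. Blocked moves pitch the wrist, which I can use: pressing the fingers back against the rail's rear face will lean the hand back. I release and rise.

Call:
{"method": "step_arm", "body": {
  "steps": [
    [0,0,0,0],
    [0,0,0,0],
    [0,0,0,0],
    [0,0,-10,0],
    [0,0,-20,0],
    [0,0,-20,0],
    [0,0,-20,0],
    [0,0,-10,0]
  ],
  "claw": 70
}}

```text
time: 21.1
tool_pos: [0.7155, -0.0097, 0.1258]
tool_rot: [-0.033, 0.024, 0.999, 0.001]
contact_force: [0.5, -1.5, 0.3]
gripper_width: 0.699
```

Call:
{"method": "step_arm", "body": {
  "steps": [
    [0,0,-3,0],
    [6,0,0,0],
    [8,0,0,0],
    [8,0,0,0],
    [0,0,0,0]
  ],
  "claw": 0
}}

```text
time: 21.6
tool_pos: [0.692, -0.0086, 0.1305]
tool_rot: [-0.032, 0.024, 0.999, 0.001]
contact_force: [-0.8, -0.3, 0.2]
gripper_width: 0.001
```

```bash
python3 -c "
from h import *
gs(40,-1,130)"
```

```text
t 21.6 pos [ 0.692  -0.0086  0.1305] yaw 87.3 tilt 3.7 w 0.001 F [-0.8 -0.3  0.2] j6 -1.64
 turn 0.1 shift(no turn yet) [26.6 -0.2  2.2] shift(after turn) [26.6 -0.2  2.2]
 skid pos [ 66.7  -0.8 130.5]
 toolz [-0.064  0.003 -0.998]
```

Call:
{"method": "step_arm", "body": {
  "steps": [
    [8,0,6,0],
    [8,0,6,0],
    [8,0,0,0],
    [6,0,0,0],
    [6,0,0,0],
    [6,0,0,0]
  ]
}}

```text
time: 22.2
tool_pos: [0.6548, -0.0071, 0.12]
tool_rot: [-0.019, 0.024, 1.0, 0.0]
contact_force: [29.6, -1.3, -12.3]
gripper_width: 0.001
```

```bash
python3 -c "
from h import *
gs(30,-1,118)"
```

```text
t 22.2 pos [ 0.6548 -0.0071  0.12  ] yaw 87.24 tilt 2.12 w 0.001 F [ 29.6  -1.3 -12.3] j6 -1.65
 turn 0.04 shift(no turn yet) [-0.6  0.1  2. ] shift(after turn) [-0.6  0.1  2. ]
 skid pos [ 29.4  -1.1 120. ]
 toolz [-0.037  0.002 -0.999]
```

Call:
{"method": "step_arm", "body": {
  "steps": [
    [6,0,0,0],
    [6,0,0,0],
    [6,0,0,0],
    [6,0,0,0],
    [6,0,0,0],
    [6,0,0,0],
    [6,0,0,0],
    [6,0,0,0]
  ]
}}

```text
time: 23.0
tool_pos: [0.6594, -0.0075, 0.1242]
tool_rot: [0.062, 0.027, 0.998, 0.0]
contact_force: [30.3, 0.7, -18.1]
gripper_width: -0.0
```

```bash
python3 -c "
from h import *
gs(30,-1,118)"
```

```text
t 23.0 pos [ 0.6594 -0.0075  0.1242] yaw 86.92 tilt 7.12 w -0.0 F [ 30.3   0.7 -18.1] j6 -1.65
 turn -0.28 shift(no turn yet) [4.8 0.2 5.6] shift(after turn) [4.8 0.3 5.6]
 skid pos [ 34.1  -1.3 124.2]
 toolz [ 0.124 -0.003 -0.992]
```

Call:
{"method": "step_arm", "body": {
  "steps": [
    [6,0,0,0],
    [6,0,0,0],
    [6,0,0,0],
    [6,0,0,0],
    [6,0,0,0],
    [6,0,0,0],
    [6,0,0,0],
    [0,0,0,0]
  ]
}}

```text
time: 23.8
tool_pos: [0.6639, -0.0083, 0.1334]
tool_rot: [0.131, 0.03, 0.991, -0.001]
contact_force: [0.1, 0.2, 0.4]
gripper_width: 0.002
```

```bash
python3 -c "
from h import *
gs(30,-1,118)
im,d=grab_frame('scene');im2,d2=grab_frame('top')
cv2.imwrite('pics/s7.png',np.hstack([cv2.resize(im[190:390,220:440],(440,400)),cv2.resize(im2[130:280,270:400],(347,400))])[:,:,::-1])"
```

```text
t 23.8 pos [ 0.6639 -0.0083  0.1334] yaw 86.59 tilt 15.03 w 0.002 F [0.1 0.2 0.4] j6 -1.66
 turn -0.61 shift(no turn yet) [12.4  0.6 12.6] shift(after turn) [12.4  0.7 12.6]
 skid pos [ 38.7  -1.8 133.4]
 toolz [ 0.259 -0.01  -0.966]
```

View pics/s7.png

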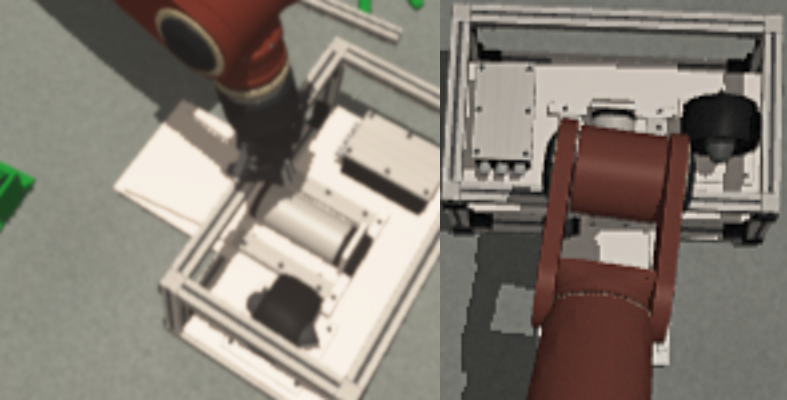

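Hand leans back 15° and the pod sits home. That lean is enough for the keeper press: by the measured profile everything clears the rail. Over the rail to the keeper's left side.

Call:
{"method": "step_arm", "body": {
  "steps": [
    [-8,0,-8,0],
    [-5,0,-18,-0.6],
    [-5,0,-18,0],
    [-5,0,-18,0],
    [0,0,0,0]
  ]
}}

```text
time: 24.4
tool_pos: [0.6681, -0.0088, 0.2013]
tool_rot: [0.126, 0.024, 0.992, -0.001]
contact_force: [0.3, 0.3, 1.0]
gripper_width: -0.003
```

```bash
python3 -c "
from h import *
gs(-60,66,185)
P=[]
for c in('scene','top'):
    im,d=grab_frame(c);P=cloud(c,d).reshape(-1,3);e=P[:,:2]-O;q=np.stack([np.cos(A)*e[:,0]+np.sin(A)*e[:,1],-np.sin(A)*e[:,0]+np.cos(A)*e[:,1]],1)*1000;z=P[:,2]*1000
    m=(im.reshape(-1,3).max(1)<70)&(z>38)&(z<110)&(q[:,0]>-40)&(q[:,0]<30)&(q[:,1]>0)&(q[:,1]<90)
    k=np.c_[q[m],z[m]];k=k[np.argsort(-k[:,2])];print(c,len(k));print(np.round(k[::max(1,len(k)//14)]).tolist())
"
```

```text
t 24.4 pos [ 0.6681 -0.0088  0.2013] yaw 87.21 tilt 14.51 w -0.003 F [0.3 0.3 1. ] j6 -1.66
 turn 0.01 shift(no turn yet) [103.7  68.1  -9.7] shift(after turn) [103.7  68.1  -9.7]
 skid pos [ 42.8  -2.1 201.3]
 toolz [ 0.25  -0.009 -0.968]
scene 31
[[21.0, 7.0, 87.0], [19.0, 6.0, 86.0], [16.0, 2.0, 85.0], [19.0, 11.0, 83.0], [17.0, 10.0, 83.0], [4.0, 51.0, 65.0], [5.0, 51.0, 60.0], [9.0, 58.0, 54.0], [11.0, 60.0, 52.0], [7.0, 58.0, 51.0], [7.0, 62.0, 50.0], [10.0, 58.0, 49.0], [12.0, 63.0, 47.0], [11.0, 61.0, 45.0], [7.0, 58.0, 40.0], [11.0, 62.0, 38.0]]
top 47
[[-12.0, 37.0, 92.0], [-14.0, 37.0, 88.0], [-7.0, 34.0, 87.0], [-7.0, 37.0, 84.0], [3.0, 35.0, 84.0], [-9.0, 34.0, 81.0], [-3.0, 41.0, 79.0], [4.0, 32.0, 78.0], [-14.0, 43.0, 76.0], [-2.0, 44.0, 75.0], [-1.0, 47.0, 72.0], [-14.0, 49.0, 71.0], [2.0, 50.0, 70.0], [-0.0, 50.0, 67.0], [-11.0, 52.0, 60.0], [7.0, 17.0, 41.0]]
```

The keeper is where expected, open, tip at about y 35, z 86.

Call:
{"method": "step_arm", "body": {
  "steps": [
    [26,17,-4,0],
    [26,17,-4,0],
    [26,17,-4,0],
    [24,17,-2,0],
    [0,0,0,0]
  ]
}}

```text
time: 25.0
tool_pos: [0.5598, 0.0659, 0.1763]
tool_rot: [0.116, 0.026, 0.993, -0.001]
contact_force: [0.1, -0.6, -0.2]
gripper_width: -0.002
```

```bash
python3 -c "
from h import *
gs(-50,66,90)"
```

```text
t 25.0 pos [0.5598 0.0659 0.1763] yaw 87.08 tilt 13.33 w -0.002 F [ 0.1 -0.6 -0.2] j6 -1.53
 turn -0.12 shift(no turn yet) [ 1.4 -1.5 88.4] shift(after turn) [ 1.4 -1.5 88.4]
 skid pos [-69.   67.2 176.3]
 toolz [ 0.23  -0.008 -0.973]
```

Call:
{"method": "step_arm", "body": {
  "steps": [
    [2,-1,20,0],
    [0,0,20,0],
    [0,0,20,0],
    [0,0,20,0],
    [0,0,6,0],
    [0,0,0,0]
  ]
}}

```text
time: 25.6
tool_pos: [0.5757, 0.0634, 0.0836]
tool_rot: [0.112, 0.025, 0.993, -0.002]
contact_force: [0.2, 1.1, -0.1]
gripper_width: 0.005
```

```bash
python3 -c "
from h import *
gs(-9,65,78)"
```

```text
t 25.6 pos [0.5757 0.0634 0.0836] yaw 87.12 tilt 12.88 w 0.005 F [ 0.2  1.1 -0.1] j6 -1.53
 turn -0.08 shift(no turn yet) [-41.6  -0.4  15.3] shift(after turn) [-41.6  -0.5  15.3]
 skid pos [-53.   65.4  83.6]
 toolz [ 0.223 -0.009 -0.975]
```

Call:
{"method": "step_arm", "body": {
  "steps": [
    [-12,0,4,0],
    [-12,0,4,0],
    [-10,0,4,0],
    [-5,0,2,0],
    [0,0,0,0]
  ]
}}

```text
time: 26.1
tool_pos: [0.6196, 0.0605, 0.0807]
tool_rot: [0.113, 0.025, 0.993, -0.002]
contact_force: [-0.2, 0.2, 0.1]
gripper_width: -0.002
```

```bash
python3 -c "
from h import *
gs(-11,65,77)"
```

```text
t 26.1 pos [0.6196 0.0605 0.0807] yaw 87.09 tilt 12.98 w -0.002 F [-0.2  0.2  0.1] j6 -1.54
 turn -0.11 shift(no turn yet) [2.8 0.3 3.2] shift(after turn) [2.8 0.3 3.2]
 skid pos [-9.  64.7 80.7]
 toolz [ 0.224 -0.01  -0.974]
```

Call:
{"method": "step_arm", "body": {
  "steps": [
    [1,-5,1,0],
    [0,-4,0,0],
    [0.7,-4,3,0],
    [0.7,-4,3,0],
    [0.8,-3,3.5,0],
    [0.8,-3,3.5,0]
  ]
}}

```text
time: 26.7
tool_pos: [0.618, 0.0369, 0.0684]
tool_rot: [0.115, 0.025, 0.993, -0.001]
contact_force: [-2.1, 0.8, 3.7]
gripper_width: -0.001
```

```bash
python3 -c "
from h import *
gs(-10,41,66)"
```

```text
t 26.7 pos [0.618  0.0369 0.0684] yaw 87.12 tilt 13.17 w -0.001 F [-2.1  0.8  3.7] j6 -1.59
 turn -0.08 shift(no turn yet) [ 1.1 -0.1  2.2] shift(after turn) [ 1.1 -0.1  2.2]
 skid pos [-9.4 41.1 68.4]
 toolz [ 0.228 -0.008 -0.974]
```

Contact force shows the keeper is following the arc. On past over-centre.

Call:
{"method": "step_arm", "body": {
  "steps": [
    [1,-2,4,0],
    [1,-2,4.5,0],
    [1,-2,4.5,0],
    [1,-1,4,0],
    [0.5,0,3,0]
  ]
}}

```text
time: 27.2
tool_pos: [0.6175, 0.0285, 0.0485]
tool_rot: [0.113, 0.025, 0.993, -0.001]
contact_force: [-23.0, 1.7, 34.8]
gripper_width: 0.0
```

```bash
python3 -c "
from h import *
gs(-10,36,50)"
```

```text
t 27.2 pos [0.6175 0.0285 0.0485] yaw 87.1 tilt 13.01 w 0.0 F [-23.    1.7  34.8] j6 -1.6
 turn -0.1 shift(no turn yet) [ 0.2  3.3 -1.6] shift(after turn) [ 0.2  3.3 -1.6]
 skid pos [-9.5 32.7 48.5]
 toolz [ 0.225 -0.008 -0.974]
```

Call:
{"method": "step_arm", "body": {
  "steps": [
    [0,0,-6,0],
    [2,0,-12,0],
    [4,0,-15,0],
    [20,0,-10,0],
    [35,0,0,0],
    [35,0,0,0],
    [35,0,0,0],
    [0,0,0,0]
  ]
}}

```text
time: 28.0
tool_pos: [0.4744, 0.0351, 0.0605]
tool_rot: [0.113, 0.025, 0.993, -0.002]
contact_force: [-0.4, 0.1, 0.5]
gripper_width: 0.005
```

Call:
{"method": "step_arm", "body": {
  "steps": [
    [30,0,-20,0],
    [30,0,-20,0],
    [0,40,-20,0],
    [0,40,-20,0],
    [0,40,-20,0],
    [0,40,0,0],
    [0,0,0,0]
  ]
}}

```text
time: 28.7
tool_pos: [0.3996, 0.2025, 0.1461]
tool_rot: [0.112, 0.03, 0.993, -0.0]
contact_force: [-0.3, -1.4, 0.1]
gripper_width: 0.002
```

```bash
python3 -c "
from h import *
gs(-10,36,50)
I=[]
for c,box in(('scene',(200,350,280,430)),('top',(190,270,300,365))):
    im,d=grab_frame(c);P=cloud(c,d).reshape(-1,3);e=P[:,:2]-O;q=np.stack([np.cos(A)*e[:,0]+np.sin(A)*e[:,1],-np.sin(A)*e[:,0]+np.cos(A)*e[:,1]],1)*1000;z=P[:,2]*1000
    I.append(cv2.resize(im[box[0]:box[1],box[2]:box[3]],(390,390),interpolation=cv2.INTER_CUBIC))
    m=(im.reshape(-1,3).max(1)<80)&(z>35)&(z<110)&(q[:,0]>-22)&(q[:,0]<6)&(q[:,1]>0)&(q[:,1]<90)
    k=np.c_[q[m],z[m]];k=k[np.argsort(-k[:,2])];print(c,len(k));print(np.round(k[::max(1,len(k)//12)]).tolist())
    m=(z>84)&(abs(q[:,1])<24)&(q[:,0]>100)&(z<95);print('plate top x',np.round(np.percentile(q[m,0],[5,50,95]),1) if m.sum() else 0)
    m=(z>45)&(z<95)&(abs(q[:,1])<20)&(q[:,0]>-20)&(q[:,0]<35);print('near end',np.round(np.percentile(q[m,0],[1,5]),1) if m.sum() else 0)
cv2.imwrite('pics/s8.png',np.hstack(I)[:,:,::-1])
"
```

```text
t 28.7 pos [0.3996 0.2025 0.1461] yaw 86.55 tilt 12.88 w 0.002 F [-0.3 -1.4  0.1] j6 -1.13
 turn -0.65 shift(no turn yet) [-200.5 -157.9  143.3] shift(after turn) [-198.7 -160.1  143.3]
 skid pos [-235.6  195.8  146.1]
 toolz [ 0.223 -0.007 -0.975]
scene 23
[[1.0, 62.0, 54.0], [6.0, 59.0, 53.0], [0.0, 59.0, 52.0], [2.0, 61.0, 52.0], [1.0, 44.0, 51.0], [3.0, 58.0, 51.0], [4.0, 62.0, 51.0], [2.0, 65.0, 49.0], [-0.0, 51.0, 49.0], [4.0, 58.0, 48.0], [4.0, 44.0, 48.0], [3.0, 50.0, 48.0], [1.0, 43.0, 47.0], [-0.0, 55.0, 47.0], [1.0, 53.0, 47.0], [1.0, 50.0, 47.0], [3.0, 55.0, 47.0], [2.0, 48.0, 46.0], [5.0, 56.0, 46.0], [2.0, 57.0, 46.0], [3.0, 50.0, 44.0], [-0.0, 61.0, 44.0], [3.0, 55.0, 41.0]]
plate top x [103.6 128.8 137.4]
near end [8.8 9.5]
top 121
[[-22.0, 73.0, 63.0], [-6.0, 31.0, 55.0], [-19.0, 58.0, 54.0], [-16.0, 58.0, 52.0], [-15.0, 37.0, 51.0], [-10.0, 16.0, 50.0], [-3.0, 62.0, 49.0], [-14.0, 28.0, 48.0], [5.0, 38.0, 47.0], [-8.0, 56.0, 46.0], [-11.0, 56.0, 45.0], [-5.0, 59.0, 44.0], [-9.0, 74.0, 35.0]]
plate top x [104.6 127.2 137.3]
near end [-11.6  -7. ]
```

View pics/s8.png

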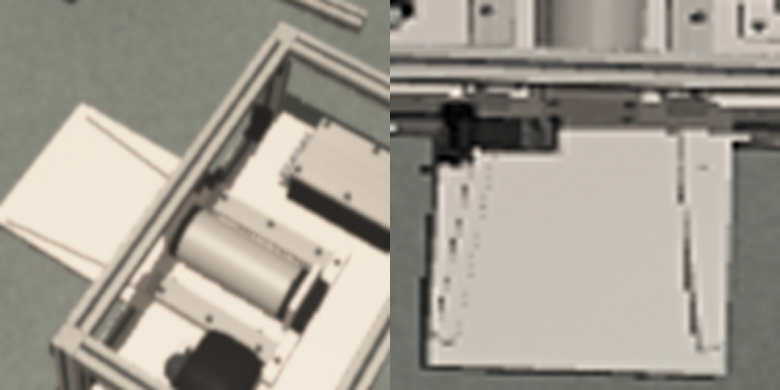

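The keeper lies level across the mouth, from top-crop (450,130) to (555,133), with its top at z≈48–50 mm. The pod's near face is at x≈9 and its far face at about 138, so it is home. The hand is clear with no contact force, so I hand in.

```bash
python3 -c "
from h import *
print(job_done()); s=state(); print(s['time'],s['contact_force'])"
```

```text
the job is handed in; nothing more can be done
None
the job is handed in; nothing more can be done
```

The battery pod is fully home in the skid and the keeper is snapped shut behind it. The job was handed in at about 29 s of the 72 s allowed; no verdict came back.

**How it went:** I set the white pod on the porch and pushed it under the rail and lips with the back of an open finger. At about x 51 mm the gripper's knuckle caught the rail, so I gripped the cylinder from above, inside the frame, and drew it the last 22 mm to the end stop. The moves only allow turns about the tool's own axis, so I leaned the hand back by pressing the closed fingers on the rail's rear face, which took it to about 15°. With the hand at about 13° I then pressed the keeper along its arc.

**Last checks:**
- **Pod:** the far plate is at skid x of about 138 mm and the near plate at about 9 mm (8 expected), and the pod stopped hard against the end stop with about 17 N on the tool.
- **Keeper:** it stayed level across the mouth after I let go, with its top at about 48–50 mm.
- **Hand:** clear of everything, with contact force about zero.

**Uncertain or not checked:**
- **Top-camera fit:** it disagreed with the scene camera part-way in, when the arm and rail hid the pod. Its last near-end reading was about -12 mm, probably because the black keeper was counted as part of the pod.
- **Rail contacts:** the knuckle contact was not caught in any reading. The deliberate presses read about 35 N on the fingers at most.
- **Bystanders:** I did not measure their positions again at the end. The moves were planned to pass clear of them.

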